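# Gauge, close and pin a stringing clamp

### The arm

A 6-joint arm with a two-finger parallel gripper is mounted at the origin on the work surface. World frame = base frame: x ahead of the robot, y to its left, z up, the work surface at z = 0. Lengths are in m, angles in rad, forces in N, time in s.
With the tool pointing down it reaches from about 0.325 to 0.75 m from the base axis. Payload 7.6 kg.
Tool frame: the origin (TCP) lies midway between the tips of the shut fingers; the grasp point (between the pads) lies ctrl.grasp_offset behind it (ctrl.grasp_offset is the distance from the TCP to the grasp point, in m); z points along the fingers, y is the line along which they close (so a half turn about z gives the same grasp; the last joint's range is limited). The gripper opens to 85 mm and grips with 20 to 120 N. Pads are 22 mm wide; open, the fingers measure 114 mm over their backs; the gripper's body (76 mm by 85 mm) begins 54 mm behind the grasp point. The pads swing forward as they close: fully open they stand 13 mm farther back than shut.
Start: joints at [1.222, 0.052, 1.401, -0, 1.689, -0.07], TCP at [0.144, 0.505, 0.231] pointing down, gripper open.
Joint ranges: [-2.9, 2.9], [-0.91, 2.17], [0.12, 2.37], [-1.06, 4.2], [0.26, 2.73], [-2.93, 2.93]. Speed limits (rad/s): [2.57, 2.57, 3.01, 3.14, 3.14, 3.14].

### API

Orientations are given as a rotation vector (axis times angle).
In Python, from rig import ctrl gives the robot as it stands.
- The arm moves only by the shell command python3 -m jog 'ROWS'. ROWS is JSON, a list of rows, each a list of 5 numbers: the shift along the tool's x, y, z in units of 40 mm (1.0 is 40 mm), then the turn about the tool's z in units of 5 degrees (1.0 is 5 degrees), then the opening, from -1 (shut) to 1 (fully open). A call has 1 to 20 rows; each row shifts and turns the commanded pose from where the row before left it, along the tool's axes as they then stand; what a row does not reach is not made up. A row lasts 1/8 s, in which the tool goes at most 62.5 mm and 10.7 degrees, less where a joint would pass 70% of its speed; a pose out of reach is approached as far as the arm can. A call is refused whole if a number of a shift passes 1 or a number of a turn 1, either way. A call with a gripper value outside its range is refused whole. The fingers move at their own pace and stop on an object; the grip force is fixed at half the most. Time passes only in rows, so rows that do not move let the fingers close. It gives the time, the measured TCP pose, the force, the opening and the grip force at its end, in the units of the state.
- ctrl.sense(): the state, without advancing time (a new reading comes with each control period).
- ctrl.get_image(name): name is "side" or "top"; returns a dict with "frame" (384x512x3 uint8, red, green, blue), "fx", "fy", "cx", "cy" (pixels), "R" (3x3) and "t" (3): a world point X has camera coordinates R X + t. Camera axes: x right, y down, z forward; pixel columns grow to the right and rows downward; lengths in m; the calibration is good to about 2 mm. A picture is of the moment at which its call begins. There is no depth.
- ctrl.job_done(): hands the job in; it is judged then, once.
The state is a dict: "t": time; "joint_positions": joint angles; "qvel": joint speeds; "tau": joint torques, N m; "tcp_pos": TCP position; "tcp_rot": TCP orientation; "wrist_force": force on the tool from outside, world axes, zero at the start; "moment": the same for the moment, N m; "grip_width": finger opening in m; "grip_force": force on a finger pad.
Only numpy, scipy, OpenCV 4.12 (cv2) and the standard library are available. Lean on these libraries where they do the work, as an engineer would, in place of code of your own. Each camera call takes 0.05 s, during which the arm holds its last target. There are 200 camera calls.

### The job

First check the satinwood strip in the hinged clamp: press the gauge's red button down until its sprung foot rests on the strip, then let it rise again. Then swing the pale hinged jaw fully shut, push the brass-headed pin fully home through the lined-up holes of the two jaws, let go of it, and finish by squeezing the two jaws together between the fingers across their outer faces: the program ends while still holding this squeeze, with the strip still lying in its seat. Leave the jar, the divider and the burnishing stick where they are.

Things in the scene. Friction and masses are not known exactly. Their poses are not given: they have to be found in the camera images.
- clamp: the clamp, fixed: grey metal base plate 260 x 120 x 12 mm lying flat, with two upright jaws along its x. Origin: centre of its underside, z up. Upright hinge axis at x = -110, y = 0; free ends with brass lugs at +x. The pale jaw is on the +y side and opens to +y. A gauge stands at the hinge end: steel column at x = -75, y = -47, 115 mm high, its arm reaching over the strip
- fixed_jaw: the fixed jaw (darker wood bar, x -100 to 85, y -25 to -7, z 12 to 46 mm) with its brass lug (x 85 to 121, y -25 to 25, z 12 to 30 mm, hole 11 mm wide at x = 103, y = 0). The frame is the same as the clamp's
- moving_jaw: the hinged jaw: pale bar, x 10 to 195, y 7 to 25, z 18 to 46 mm, and a brass lug (x 195 to 231, y -25 to 25, z 34 to 46 mm, 10 mm hole at x = 213, y = 0) that swings in over the fixed lug. Origin on the hinge axis at bench height; x along the jaw, z up. Shut, the two jaws are 50 mm across their outer faces (y = -25 to 25 of the clamp)
- jaw_hinge (a joint): angle of the hinged jaw in rad: 0 fully shut (a stop; the holes line up), grows as it opens, at most 0.6. It stays where it is left; about 1 N at the free end moves it
- jaw_push (a point): point on the outer face of the hinged jaw, 165 mm from the hinge axis along the jaw, 32 mm above the bench, where it can be pushed; its y axis points out of the face
- jaw_hole (a point): centre of the hole's mouth on top of the hinged jaw's lug, 46 mm above the bench
- pin_hole (a point): point fixed to the clamp where jaw_hole comes when the jaw is fully shut: the pin goes in here, downward; 46 mm above the bench
- squeeze_point (a point): point fixed to the clamp midway between the outer faces of the shut jaws, 36 mm above the bench, a good place for the final squeeze; fingers go down outside both jaws, closing along its y axis; there the base plate (top at 12 mm) is below the fingertips
- gauge (a joint): travel of the gauge's sprung plunger in m: 0 up (it springs back), grows downward; the foot touches the seated strip at 0.012; about 3.5 N of push holds it there
- gauge_top (a point): centre of the top of the gauge's red button (26 mm wide), pressed straight down; 120 mm above the bench when up
- gauge_foot: the gauge's plunger end and button; origin at the centre of the foot's underside (10 mm wide), 54 mm above the bench when up
- strip_center (a point): centre of the satinwood strip, 110 x 12 x 30 mm high, loose, lying along the clamp's slot
- strip: the same strip; origin at the centre of its underside
- strip_seat (a point): point fixed to the clamp where the centre of the seated strip is
- pin_grip (a point): centre of the pin's brass grip (14 mm wide, 36 mm high, upright). Below it are a steel collar (18 mm wide, 3 mm high) and a steel shank (8 mm wide, 30 mm long, tapered foot). The collar's underside is 21 mm below this point, the foot 51 mm. Home, the collar lies on the lug and this point is 67 mm above the bench
- pin_stand: wooden block 60 x 60 x 40 mm, fixed, in which the pin stands upright at the start (shank in the hole, collar on its top); origin at the centre of its underside
- jar: brown stoneware jar with a wooden stopper, 84 mm wide, 110 mm high, to be left alone; origin under its centre
- divider: steel divider lying flat, about 160 mm long, to be left alone
- burnisher: carved fruitwood burnishing stick lying flat, 180 mm long, to be left alone

How it is judged:
On the way, in this order (a step that is already met when the one before it is completed fails the run):
1. the gauge's foot has been pressed down onto the strip, with the hinged jaw still open (value of joint gauge above 0.01 m and contact force between gauge_foot and strip above 0.3 N and value of joint jaw_hinge above 0.1 rad), for 0.1 s.
2. the gauge has risen and the hinged jaw is fully shut (value of joint gauge below 0.003 m and value of joint jaw_hinge below 0.025 rad), for 0.2 s.
3. the pin is home through both lugs and let go (value of joint jaw_hinge below 0.025 rad and horizontal distance between pin_grip and pin_hole below 0.006 m and z of pin_grip in the frame of pin_hole below 0.025 m and angle between pin_grip's own z axis and vertical below 0.1 rad and contact force between the fingers and pin below 0.1 N), for 0.2 s.
At the end, for the whole second after the job is handed in: the program ends with the fingers pressing both jaws (over 5 N each); jaw shut (under 0.025 rad); pin home through both lugs (within 6 mm of centre, 4 mm of full depth, 0.1 rad of upright), not touched; gauge up within 3 mm; strip within 12 mm of its seat (all of step 3 and value of joint gauge below 0.003 m and contact force between the fingers and moving_jaw above 5 N and contact force between the fingers and fixed_jaw above 5 N and distance between strip_center and strip_seat below 0.012 m); the arm keeps its last pose, push and grip.
It fails at once if the jar, divider or burnishing stick was moved more than 30 mm (distance of any of jar, divider, burnisher from where it was at the start of the episode above 0.03 m).
It also fails if it takes over 56 s, if anything falls off the work surface, if the arm or the gripper's body presses on something with over 40 N, if the wrist force passes 120 N, or if a joint passes its speed limit or range.

## Working session

There is one attempt and no reset: what is moved stays moved. The work goes in short steps, Python scripts to look and compute and a shell command to move; the robot and the scene stay as the last step left them, time stands still between calls to the robot, and variables do not carry over. Pictures are saved under pics/ and viewed, at most 10 in all, crops included, and the job is handed in when it is done.

```bash
ls; mkdir -p pics; python3 - <<'E'
from rig import ctrl
import cv2
print(ctrl.grasp_offset, ctrl.sense())
for n in("side","top"):
    d=ctrl.get_image(n); cv2.imwrite(f"pics/{n}0.png",cv2.resize(d["frame"][:,:,::-1],(800,600)))
    print(n,d["fx"],d["fy"],d["cx"],d["cy"],d["R"],d["t"])
E
```

```text
pics
0.0187 {'t': 0.0, 'joint_positions': array([ 1.22170832e+00,  5.27994483e-02,  1.40176238e+00,  1.61582155e-05,
        1.68857699e+00, -7.02848381e-02]), 'qvel': array([ 2.94644885e-03,  7.90826940e-05, -9.61971645e-04, -1.07662846e-03,
       -5.97332295e-04,  9.51073605e-04]), 'tau': array([-9.47843250e-05, -3.81661355e+01, -3.60195136e+01, -1.34399575e-04,
        6.04460467e-03, -2.57790691e-05]), 'tcp_pos': array([0.14434352, 0.5044482 , 0.23047294]), 'tcp_rot': array([-4.36476001e-01, -3.11078235e+00,  2.37001282e-03]), 'wrist_force': array([-0.08897671,  0.76423362,  1.00189216]), 'moment': array([ 0.01055438, -0.00049898,  0.0396423 ]), 'grip_force': 0.0, 'grip_width': 0.08557701533213553}
side 401.38774036279244 401.38774036279244 260.3876398614166 192.18318455216874 [[-0.98972142 -0.14297313 -0.00319183]
 [-0.10079606  0.71323889 -0.69363566]
 [ 0.1014478  -0.68618435 -0.72031894]] [0.5589978  0.11497893 1.06028339]
top 483.97377363177065 483.97377363177065 243.13768705411397 187.3962261663329 [[-0.01235494 -0.99981643 -0.01464427]
 [-0.98139828  0.01493079 -0.19140139]
 [ 0.19158491  0.01200711 -0.98140259]] [0.02835447 0.57555568 1.23944541]
```

View pics/side0.png

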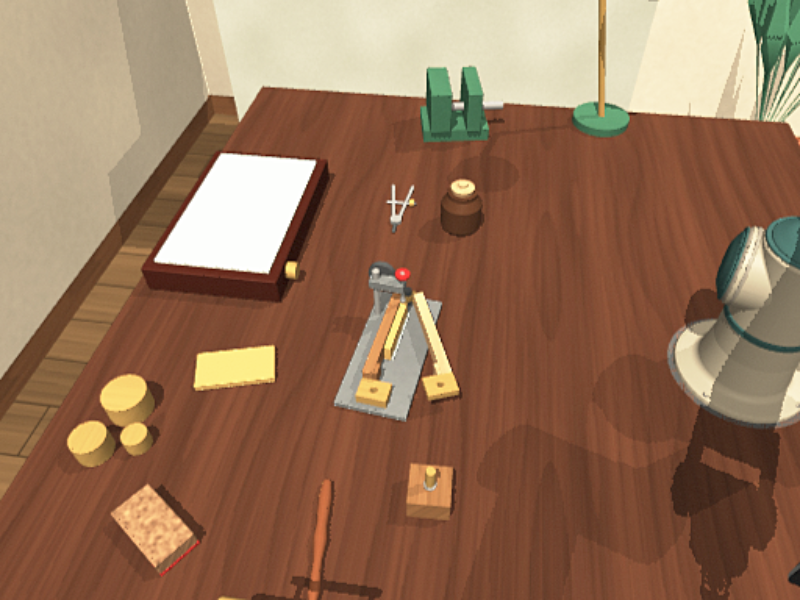

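View pics/top0.png

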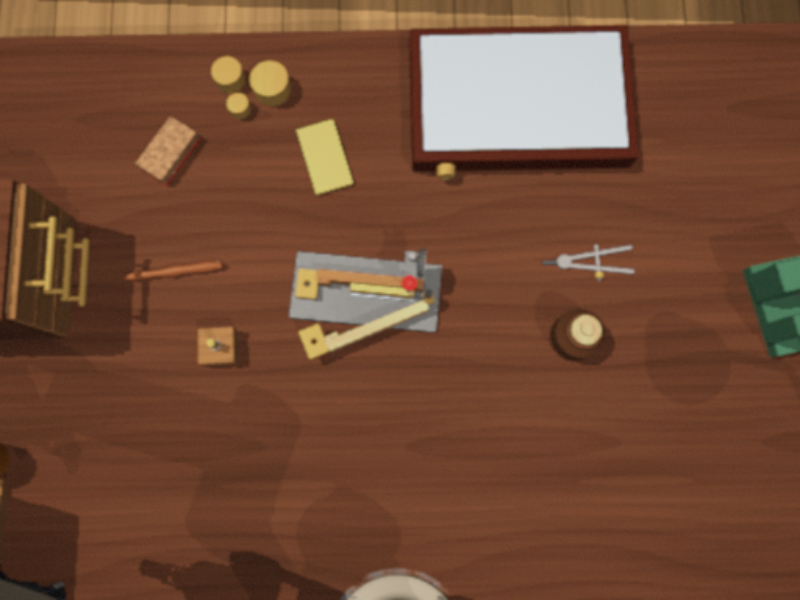

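The side view shows the red button at about (403,273), the lugs at (374,391) and (440,386), and the pin at (431,470). The top view shows the button at (410,283), the holes at (306,284) and (314,341), and the pin at (211,343). I'll zoom in for better pixel positions.

```bash
cat > h.py <<'E'
import numpy as np, cv2
from rig import ctrl
def grab(): return {n:ctrl.get_image(n) for n in("side","top")}
def P(d):
    K=np.array([[d["fx"],0,d["cx"]],[0,d["fy"],d["cy"]],[0,0,1]])
    return K@np.c_[np.array(d["R"]),np.array(d["t"])]
def tri(I,a,b):  # a side px, b top px
    X=cv2.triangulatePoints(P(I["side"]),P(I["top"]),np.array(a,float).reshape(2,1),np.array(b,float).reshape(2,1)); X=(X[:3]/X[3]).ravel()
    e=[proj(I[n],X)-p for n,p in(("side",a),("top",b))]
    return X,np.round(e,1)
def proj(d,X):
    x=P(d)@np.r_[X,1]; return x[:2]/x[2]
def plane(d,p,z):
    M=P(d); H=np.c_[M[:,0],M[:,1],M[:,2]*z+M[:,3]]
    x=np.linalg.solve(H,np.r_[p,1]); return x[:2]/x[2]
def crop(d,u,v,w,h,s):
    im=cv2.resize(d["frame"][v:v+h,u:u+w,::-1],None,fx=s,fy=s,interpolation=cv2.INTER_CUBIC)
    for k in range(0,w,10): cv2.putText(im,str(u+k),(k*s,8),0,.3,(255,255,255),1); cv2.line(im,(k*s,10),(k*s,14),(255,255,255),1)
    for k in range(10,h,10): cv2.putText(im,str(v+k),(0,k*s+3),0,.3,(255,255,255),1)
    return im
E
python3 - <<'E'
from h import *
I=grab()
a=crop(I["side"],210,165,90,100,6)[:, :]; b=crop(I["side"],255,290,43,50,6)
a=crop(I["side"],210,165,90,170,3); b=crop(I["top"],120,155,170,85,3)
im=np.zeros((600,800,3),np.uint8); im[:510,:270]=a; im[:255,280:790]=b
c=crop(I["side"],256,292,40,45,5); im[300:525,280:480]=c
c=crop(I["top"],180,175,30,50,5); im[300:550,500:650]=c
cv2.imwrite("pics/c1.png",im)
for n in I:
    f=I[n]["frame"].astype(int); m=(f[...,0]>150)&(f[...,1]<70)&(f[...,2]<80)
    y,x=np.nonzero(m); print(n,len(x),x.mean(),y.mean(),x.min(),x.max(),y.min(),y.max())
E
```

```text
side 89 191.56179775280899 259.1685393258427 102 262 172 368
top 49 261.6938775510204 180.91836734693877 258 266 177 185
```

View pics/c1.png

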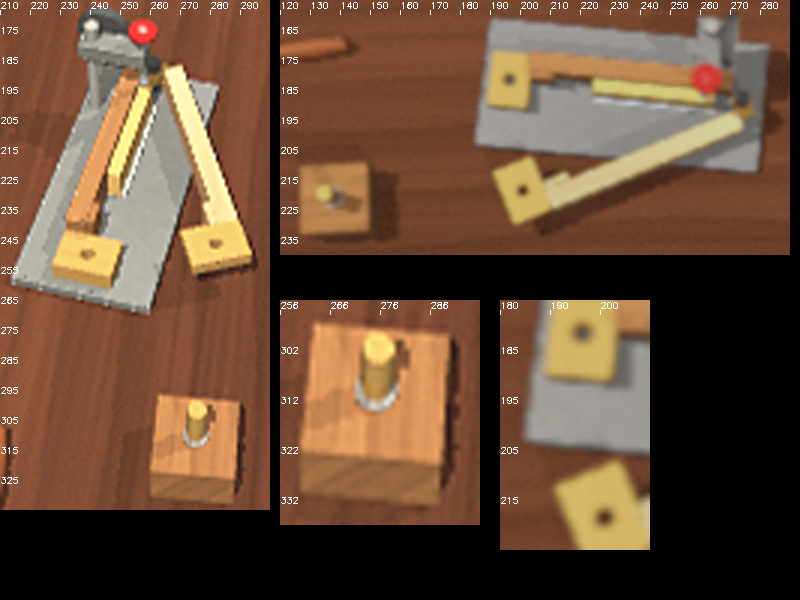

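Side view: fixed hole (239,249.7), moving hole (282,246.3), button (257.7,175.3), pin top (275.8,299.6). Top view: holes (196.6,181.4) and (201,218.4), button (261.7,181), pin top (134.7,218.3).

```bash
python3 - <<'E'
from h import *
I=grab()
for n,a,b in [("fixhole",(239,249.7),(196.6,181.4)),("movhole",(282,246.3),(201,218.4)),("button",(257.7,175.3),(261.7,181)),("pintop",(275.8,299.6),(134.7,218.3)),
 ("c-+",(282.7,194),(279.5,212.5)),("c++",(260,269.3),(185,203.3)),("c+-",(214,259.3),(190,161.7))]:
    print(n,*tri(I,a,b), plane(I["side"],a,{"fixhole":.03,"movhole":.046,"button":.12,"pintop":.079}.get(n,.012)),plane(I["top"],b,{"fixhole":.03,"movhole":.046,"button":.12,"pintop":.079}.get(n,.012)))
# fit clamp pose using everything
from scipy.optimize import least_squares
obs=[((.103,0,.03),(239,249.7),(196.6,181.4)),((-.13,.06,.012),(282.7,194),(279.5,212.5)),((.13,.06,.012),(260,269.3),(185,203.3)),((.13,-.06,.012),(214,259.3),(190,161.7)),((-.13,-.06,.012),None,(282.7,170.3))]
def T(q,X): c,s=np.cos(q[2]),np.sin(q[2]); return np.array([q[0]+c*X[0]-s*X[1],q[1]+s*X[0]+c*X[1],X[2]])
def res(q):
    r=[]
    for X,a,b in obs:
        for n,p in(("side",a),("top",b)):
            if p: r+=list(proj(I[n],T(q,X))-p)
    return r
q=least_squares(res,[.45,0,1.6],loss="soft_l1").x; print("clamp",q,np.round(res(q),1))
for n,X in dict(pinhole=(.103,0,.046),squeeze0=(0,0,.036),hinge=(-.11,0,0),strip=(-.0,0,0)).items(): print(n,T(q,X))
s=ctrl.sense(); from scipy.spatial.transform import Rotation as R
print(R.from_rotvec(s["tcp_rot"]).as_matrix().round(3))
E
```

```text
fixhole [0.59910662 0.14862377 0.02560678] [[-0.8 -0.2]
 [-0.   0.5]] [0.59629194 0.15209978] [0.59961553 0.14810226]
movhole [0.49406    0.13460746 0.04126557] [[-1.  -0.3]
 [-0.1  0.7]] [0.49121998 0.13855939] [0.49527493 0.13397091]
button [ 0.57793699 -0.02779953  0.11800686] [[-0.9 -0.3]
 [-0.   0.7]] [ 0.57514368 -0.02511268] [ 0.57923309 -0.02782852]
pintop [0.49114228 0.30299659 0.08175666] [[-1.5 -0.4]
 [-0.1  0.8]] [0.48812185 0.30192589] [0.49368445 0.30349724]
c-+ [ 0.51266763 -0.07808709  0.00411767] [[-0.7 -0.2]
 [-0.   0.5]] [ 0.51021901 -0.07012387] [ 0.51291145 -0.07772361]
c++ [0.54190288 0.18308512 0.00271114] [[-1.  -0.3]
 [-0.   0.7]] [0.5383413  0.18950661] [0.54223106 0.18172858]
c+- [0.66057004 0.17011498 0.00259528] [[-1.  -0.3]
 [-0.   0.6]] [0.65562008 0.17681258] [0.66006386 0.1689532 ]
clamp [0.5856449  0.04742332 1.46177574] [-0.1 -0.8 -0.6  1.  -0.4 -1.3 -0.9  0.4 -0.4 -2.3 -0.5  0.8 -0.9 -2.4
 -0.4  0.2 -0.5  0. ]
pinhole [0.59685179 0.14981182 0.046     ]
squeeze0 [0.5856449  0.04742332 0.036     ]
hinge [ 0.57367638 -0.06192363  0.        ]
strip [0.5856449  0.04742332 0.        ]
[[-0.961  0.275 -0.   ]
 [ 0.275  0.961 -0.   ]
 [ 0.    -0.001 -1.   ]]
```

```bash
python3 -m jog '[[0,0,0,1,-1],[0,0,0,1,-1],[0,0,0,1,-1],[0,0,0,1,-1],[0,0,0,1,-1],[0,0,0,1,-1],[0,0,0,1,-1],[0,0,0,1,-1],[0,0,0,1,-1],[0,0,0,1,-1],[0,0,0,1,-1],[0,0,0,1,-1],[0,0,0,1,-1],[0,0,0,1,-1],[0,0,0,1,-1],[0,0,0,1,-1]]' && python3 -m jog '[[-1,1,0,0,-1],[-1,1,0,0,-1],[-1,1,0,0,-1],[-1,1,0,0,-1],[-1,1,0,0,-1],[-1,1,0,0,-1],[-1,1,0,0,-1],[-1,1,0,0,-1],[-1,1,0,0,-1],[-1,1,0,0,-1],[-1,1,0.5,0,-1],[-0.8,1,0.5,0,-1],[0,0,0,0,-1],[0,0,0,0,-1]]'
python3 - <<'E'
from h import *
s=ctrl.sense(); I=grab()
from scipy.spatial.transform import Rotation as R
print(R.from_rotvec(s["tcp_rot"]).as_matrix().round(3))
for n in I: print(n,proj(I[n],s["tcp_pos"]))
im=np.zeros((510,800,3),np.uint8)
im[:510,:390]=crop(I["side"],210,150,78,102,5);im[:400,400:800]=crop(I["top"],225,150,80,80,5)
cv2.imwrite("pics/c2.png",im)
E
```

```text
t: 2.3
tcp_pos: [0.1444, 0.5047, 0.2312]
tcp_rot: [2.337, 2.099, -0.0]
wrist_force: [-0.5, 0.2, 0.6]
grip_width: 0.0001
grip_force: 0.0
t: 4.05
tcp_pos: [0.5726, -0.0143, 0.1915]
tcp_rot: [-2.334, -2.103, -0.0]
wrist_force: [-0.8, -0.5, 1.4]
grip_width: -0.0003
grip_force: 0.0
[[ 0.104  0.995 -0.   ]
 [ 0.995 -0.104  0.   ]
 [ 0.    -0.    -1.   ]]
side [257.83934001 157.41280388]
top [256.79711235 177.69761168]
```

View pics/c2.png

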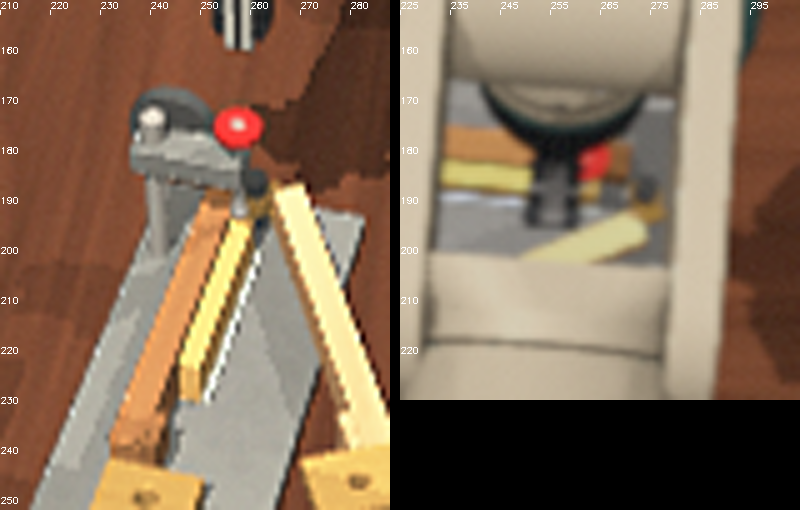

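The side view shows the shut fingertips at (257.8,159.5), close to their projected position. They are almost above the button at (257.5,175), so I shift a little and press.

```bash
python3 -m jog '[[-0.33,0.17,0.5,0,-1],[0,0,0.6,0,-1],[0,0,0.5,0,-1],[0,0,0.3,0,-1],[0,0,0.1,0,-1],[0,0,0,0,-1],[0,0,0,0,-1]]' && python3 -m jog '[[0,0,0.04,0,-1],[0,0,0.04,0,-1],[0,0,0,0,-1],[0,0,0,0,-1]]'
```

```text
t: 5.03
tcp_pos: [0.5785, -0.0285, 0.1122]
tcp_rot: [2.333, 2.102, 0.002]
wrist_force: [-1.9, 0.1, 2.1]
grip_width: -0.0003
grip_force: 1.0
t: 5.52
tcp_pos: [0.5785, -0.0285, 0.1084]
tcp_rot: [2.334, 2.102, 0.001]
wrist_force: [0.9, 0.9, 2.3]
grip_width: -0.0002
grip_force: 1.3
```

```bash
python3 -m jog '[[0,0,0.04,0,-1],[0,0,0.02,0,-1],[0,0,0,0,-1],[0,0,0,0,-1]]'; python3 -c "
from rig import ctrl
s=ctrl.sense();print(s['tcp_pos'],s['wrist_force'],s['moment'])"
```

```text
t: 6.02
tcp_pos: [0.5787, -0.0285, 0.1079]
tcp_rot: [2.333, 2.102, 0.002]
wrist_force: [-3.3, 0.4, 13.1]
grip_width: -0.0004
grip_force: 6.4
[ 0.57865646 -0.02853195  0.1079007 ] [-3.28761724  0.42815686 13.13174826] [-0.01419425  0.65061747  0.01611229]
```

The foot is on the strip: 13 N, and the TCP stopped at z = 0.108. Next I lift and go to the outer side of the hinged jaw.

```bash
python3 -m jog '[[0,0,-0.5,0,-1],[0,0,-1,0,-1],[0.5,-0.8,-0.1,0,-1],[0.5,-0.9,0,0,-1],[0.5,-0.9,0,0,-1],[0.48,-0.92,0.3,0,-1],[0,0,0.8,0,-1],[0,0,0.8,0,-1],[0,0,0.8,0,-1],[0,0,0.8,0,-1],[0,0,0.17,0,-1],[0,0,0,0,-1],[0,0,0,0,-1]]'
python3 - <<'E'
from h import *
s=ctrl.sense(); I=grab()
for n in I: print(n,proj(I[n],s["tcp_pos"]))
im=np.zeros((600,800,3),np.uint8)
im[:600,:400]=crop(I["side"],215,160,80,120,5);im[:400,400:800]=crop(I["top"],185,155,80,80,5)
cv2.imwrite("pics/c3.png",im)
E
```

```text
t: 7.65
tcp_pos: [0.4473, 0.065, 0.0243]
tcp_rot: [2.333, 2.102, 0.003]
wrist_force: [-0.1, 0.6, 0.5]
grip_width: -0.0001
grip_force: 0.0
side [301.52640286 230.42951737]
top [227.32103438 236.80591123]
```

View pics/c3.png

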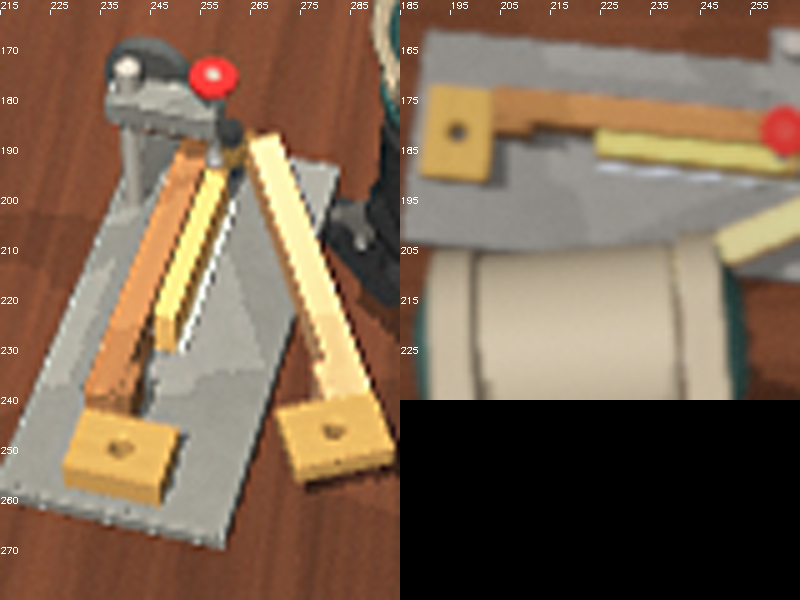

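Gauge is up, the strip is seated and the jaw is still open. Now I push it shut.

```bash
python3 -m jog '[[0.2,0.3,0,0,-1],[0.2,0.3,0,0,-1],[0.2,0.3,0,0,-1],[0.15,0.3,0,0,-1],[0.15,0.3,0,0,-1],[0.1,0.3,0,0,-1],[0.1,0.3,0,0,-1],[0,0.1,0,0,-1],[0,0,0,0,-1]]' && python3 -m jog '[[0,0.06,0,0,-1],[0,0.06,0,0,-1],[0,0,0,0,-1]]' && python3 -m jog '[[0,0.06,0,0,-1],[0,0.06,0,0,-1],[0,0,0,0,-1]]'
```

```text
t: 8.88
tcp_pos: [0.5386, 0.0995, 0.0232]
tcp_rot: [2.334, 2.102, 0.001]
wrist_force: [-0.6, 0.2, 0.2]
grip_width: -0.0002
grip_force: 0.0
t: 9.25
tcp_pos: [0.5433, 0.099, 0.0229]
tcp_rot: [2.334, 2.103, 0.0]
wrist_force: [-0.4, 0.8, 1.2]
grip_width: 0.0002
grip_force: 0.1
t: 9.62
tcp_pos: [0.5483, 0.0985, 0.0229]
tcp_rot: [2.334, 2.102, 0.0]
wrist_force: [-0.3, -0.4, 0.5]
grip_width: 0.0003
grip_force: 0.0
```

```bash
python3 -m jog '[[0,0.06,0,0,-1],[0,0.06,0,0,-1],[0,0,0,0,-1]]' && python3 -m jog '[[0,0.05,0,0,-1],[0,0.05,0,0,-1],[0,0,0,0,-1]]'; python3 - <<'E'
from h import *
I=grab()
im=np.zeros((600,800,3),np.uint8)
im[:600,:400]=crop(I["side"],215,160,80,120,5);im[:400,400:800]=crop(I["top"],185,155,80,80,5)
cv2.imwrite("pics/c4.png",im)
E
```

```text
t: 10.0
tcp_pos: [0.553, 0.098, 0.0229]
tcp_rot: [2.334, 2.102, 0.0]
wrist_force: [-0.0, -0.2, 0.2]
grip_width: 0.0002
grip_force: 0.0
t: 10.38
tcp_pos: [0.5535, 0.0979, 0.0228]
tcp_rot: [-2.329, -2.099, 0.011]
wrist_force: [-20.3, -0.0, 13.2]
grip_width: -0.0001
grip_force: 10.6
```

View pics/c4.png

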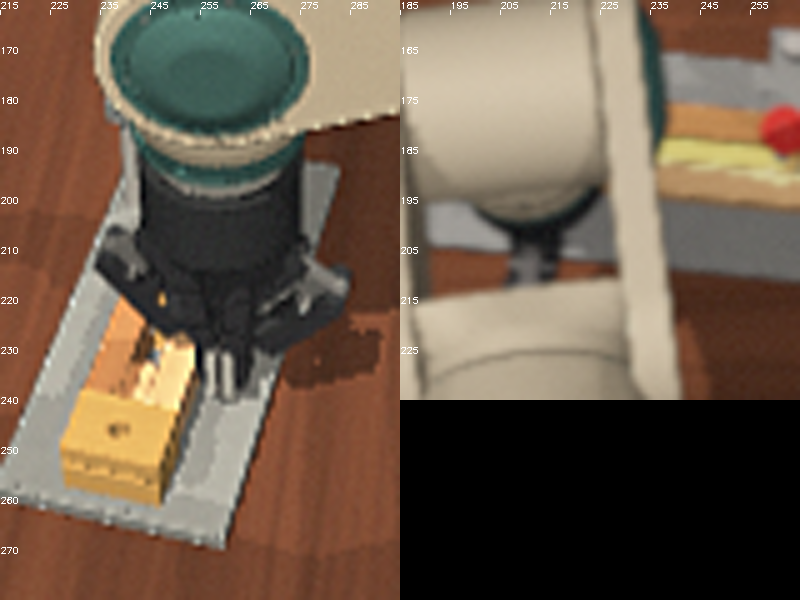

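The jaw is against its stop: -20 N, holes lined up, hole at side (238.8,246). Next is the pin.

```bash
python3 -m jog '[[0,-0.3,0,0,-1],[0,-0.3,-0.5,0,-1],[0,0,-1,0,0],[0,0,-1,0,1],[0.7,-0.2,-0.4,0,1],[0.7,-0.2,0,0,1],[0.7,-0.2,0,0,1],[0.7,-0.2,0,0,1],[0.7,-0.2,0,0,1],[0.7,-0.2,0,0,1],[0.72,-0.3,0,0,1],[0,0,0.3,0,1],[0,0,0,0,1],[0,0,0,0,1]]'
python3 - <<'E'
from h import *
s=ctrl.sense(); I=grab()
for n in I: print(n,proj(I[n],s["tcp_pos"]),proj(I[n],np.r_[s["tcp_pos"][:2],.079]))
im=np.zeros((500,800,3),np.uint8)
im[:500,:400]=crop(I["side"],235,250,80,100,5);im[:500,400:800]=crop(I["top"],100,170,80,100,5)
cv2.imwrite("pics/c5.png",im)
E
```

```text
t: 12.22
tcp_pos: [0.494, 0.3012, 0.1268]
tcp_rot: [2.335, 2.101, -0.0]
wrist_force: [-0.9, 0.3, -0.3]
grip_width: 0.0856
grip_force: 0.0
side [273.53574753 287.06733022] [273.07302609 298.93641888]
top [131.13996134 215.70615976] [135.58222696 218.16833438]
```

View pics/c5.png

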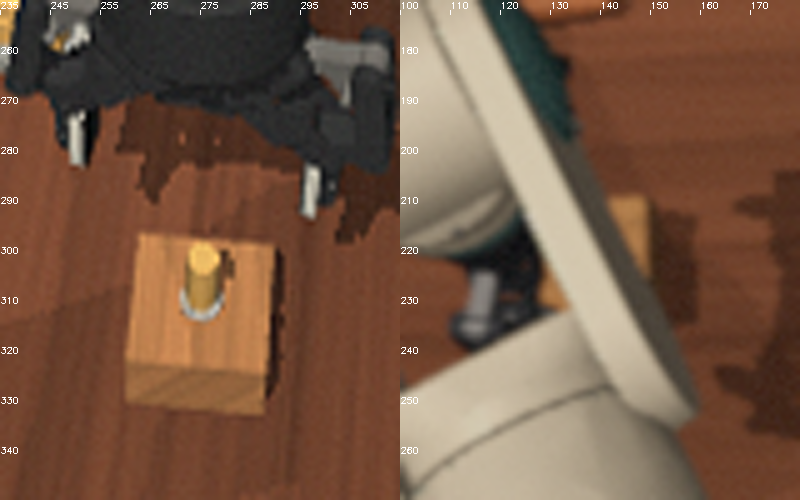

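The pin top is at side (276,301), while the fingers project to u = 273, so I shift about 4.5 mm towards -x, go down and grip.

```bash
python3 -m jog '[[0,-0.11,0,0,1],[0,0,0.7,0,1],[0,0,0.7,0,1],[0,0,0.57,0,1],[0,0,0,0,1],[0,0,0,0,-1],[0,0,0,0,-1],[0,0,0,0,-1],[0,0,0,0,-1],[0,0,0,0,-1],[0,0,0,0,-1]]'
```

```text
t: 13.7
tcp_pos: [0.4896, 0.3027, 0.0487]
tcp_rot: [2.334, 2.103, 0.002]
wrist_force: [-0.7, -0.3, 5.0]
grip_width: 0.0124
grip_force: 58.4
```

```bash
python3 -m jog '[[0,0,-0.3,0,-1],[0,0,-0.8,0,-1],[0,0,-0.8,0,-1],[-0.5,0.4,0,0,-1],[-0.7,0.6,0,0,-1],[-0.7,0.6,0,0,-1],[-0.7,0.6,0,0,-1],[-0.6,0.6,0,0,-1],[-0.34,0.28,0.4,0,-1],[0,0,0.4,0,-1],[0,0,0,0,-1],[0,0,0,0,-1]]'
python3 - <<'E'
from h import *
s=ctrl.sense(); I=grab(); p=s["tcp_pos"]
for n in I: print(n,proj(I[n],p),"foot",proj(I[n],p-[0,0,.0387]),"below",proj(I[n],np.r_[p[:2],.046]))
im=np.zeros((480,800,3),np.uint8)
im[:480,:480]=crop(I["side"],210,210,60,60,8);im[:300,490:790]=crop(I["top"],165,150,60,60,5)
cv2.imwrite("pics/c6.png",im)
E
```

```text
t: 15.2
tcp_pos: [0.5966, 0.15, 0.0922]
tcp_rot: [-2.333, -2.104, -0.0]
wrist_force: [-0.2, -0.0, -0.3]
grip_width: 0.0124
grip_force: 59.0
side [237.93346394 233.4739105 ] foot [238.62322854 243.30052254] below [238.75227012 245.13889108]
top [193.27506297 177.69068654] foot [194.93891238 180.72474002] below [195.24992657 181.2918789 ]
```

View pics/c6.png

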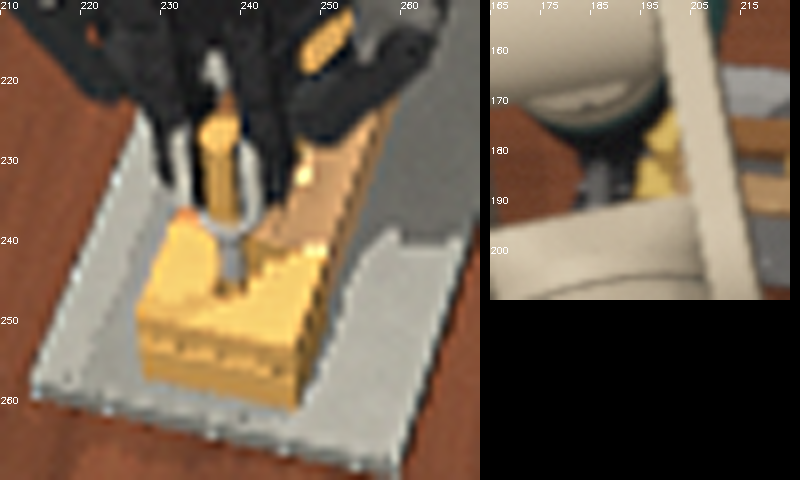

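Side view: the pin foot is at (238.8,246) and the hole should be at (238.8,246). I check the offset against the lug's front edge, whose ends are at (227.1,248.9) and (247.5,253.4).

```bash
python3 - <<'E'
from h import *
s=ctrl.sense(); d=ctrl.get_image("side"); p=s["tcp_pos"]
e=np.array([.107,.994]);n=np.array([-.994,.107])
def W(x,y,z): return np.r_[p[:2]+x*e+y*n,z]
for q in[(.018,-.025),(.018,.025),(.018,0),(0,0)]: print(q,proj(d,W(*q,.046)))
print("1mm x,y", proj(d,W(0,0,.046)+[.001,0,0])-proj(d,W(0,0,.046)),proj(d,W(0,0,.046)+[0,.001,0])-proj(d,W(0,0,.046)))
print("collar back", proj(d,np.r_[p[:2],p[2]-.0087]))
E
```

```text
(0.018, -0.025) [226.61984237 248.81113085]
(0.018, 0.025) [246.38490996 252.9781535 ]
(0.018, 0) [236.45812196 250.88531217]
(0, 0) [238.5709408  245.04386946]
1mm x,y [-0.4010442 -0.0465163] [-0.07351485  0.32771482]
collar back [237.89313179 235.4590594 ]
```

```bash
python3 -m jog '[[-0.06,0.03,0,0,-1],[0,0,0.12,0,-1],[0,0,0.1,0,-1],[0,0,0,0,-1]]' && python3 -m jog '[[0,0,0.05,0,-1],[0,0,0.05,0,-1],[0,0,0,0,-1]]'
```

```text
t: 15.85
tcp_pos: [0.5977, 0.1463, 0.0825]
tcp_rot: [-2.334, -2.102, 0.002]
wrist_force: [0.0, 0.5, -0.6]
grip_width: 0.0119
grip_force: 59.0
t: 16.23
tcp_pos: [0.5979, 0.1464, 0.0791]
tcp_rot: [-2.334, -2.103, 0.0]
wrist_force: [-1.0, 0.6, -0.4]
grip_width: 0.0126
grip_force: 59.0
```

The foot is below the lug top with no force, so it is in the hole.

```bash
python3 -m jog '[[0,0,0.1,0,-1],[0,0,0.1,0,-1],[0,0,0,0,-1]]' && python3 -m jog '[[0,0,0.1,0,-1],[0,0,0.1,0,-1],[0,0,0,0,-1]]' && python3 -m jog '[[0,0,0.1,0,-1],[0,0,0.07,0,-1],[0,0,0,0,-1]]'
```

```text
t: 16.6
tcp_pos: [0.5977, 0.1464, 0.0707]
tcp_rot: [-2.334, -2.102, 0.001]
wrist_force: [-0.5, 0.3, 0.2]
grip_width: 0.0123
grip_force: 59.0
t: 16.98
tcp_pos: [0.5978, 0.1464, 0.0627]
tcp_rot: [-2.334, -2.102, 0.001]
wrist_force: [-0.2, 0.2, -1.4]
grip_width: 0.0124
grip_force: 59.0
t: 17.35
tcp_pos: [0.5979, 0.1464, 0.0561]
tcp_rot: [-2.334, -2.102, 0.001]
wrist_force: [-0.7, 0.6, 0.1]
grip_width: 0.0127
grip_force: 59.0
```

```bash
python3 -m jog '[[0,0,0.04,0,-1],[0,0,0.03,0,-1],[0,0,0,0,-1],[0,0,0,0,-1]]'
```

```text
t: 17.85
tcp_pos: [0.5982, 0.1465, 0.0546]
tcp_rot: [2.334, 2.102, 0.001]
wrist_force: [-3.0, 0.5, 5.3]
grip_width: 0.0124
grip_force: 59.6
```

Home: 5 N at TCP z 0.0546, as predicted. I let go, rise and look.

```bash
python3 -m jog '[[0,0,0,0,0.5],[0,0,0,0,1],[0,0,0,0,1],[0,0,0,0,1],[0,0,-0.4,0,1],[0,0,-1,0,1],[0,0,-1,0,1],[0,0,-0.5,0,1],[-0.5,0,0,0,1],[-0.6,0,0,0,1],[-0.47,0,0,0,1],[0,0,0,0,1]]'
python3 - <<'E'
from h import *
d=ctrl.get_image("side")
cv2.imwrite("pics/c7.png",crop(d,205,160,90,115,5))
E
```

```text
t: 19.35
tcp_pos: [0.5912, 0.0822, 0.1692]
tcp_rot: [-2.336, -2.099, 0.001]
wrist_force: [0.1, 0.1, 0.2]
grip_width: 0.0852
grip_force: 0.0
```

View pics/c7.png

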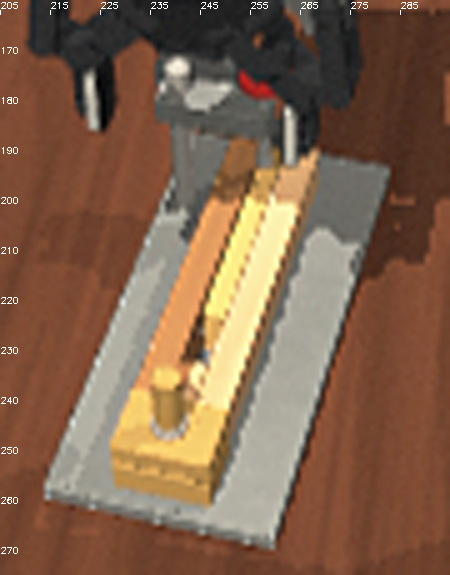

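The pin is home with its collar on the lug at (238,246), the jaws are shut and the strip is seated. Final squeeze.

```bash
python3 -m jog '[[0,0,0.7,0,1],[0,0,0.7,0,1],[0,0,0.7,0,1],[0,0,0.7,0,1],[0,0,0.6,0,1],[0,0,0.33,0,1],[0,0,0,0,1]]' && python3 -m jog '[[0,0,0,0,-1],[0,0,0,0,-1],[0,0,0,0,-1],[0,0,0,0,-1],[0,0,0,0,-1],[0,0,0,0,-1],[0,0,0,0,-1],[0,0,0,0,-1]]'
```

```text
t: 20.27
tcp_pos: [0.591, 0.0843, 0.0197]
tcp_rot: [-2.333, -2.102, 0.002]
wrist_force: [-0.4, 0.5, 0.3]
grip_width: 0.0856
grip_force: 0.0
t: 21.28
tcp_pos: [0.5908, 0.0843, 0.022]
tcp_rot: [-2.333, -2.101, 0.002]
wrist_force: [-7.4, 0.7, 8.4]
grip_width: 0.0481
grip_force: 65.5
```

```bash
python3 - <<'E'
from h import *
d=ctrl.get_image("side")
cv2.imwrite("pics/c8.png",crop(d,205,160,90,115,5))
E
```

```text
(no output)
```

View pics/c8.png

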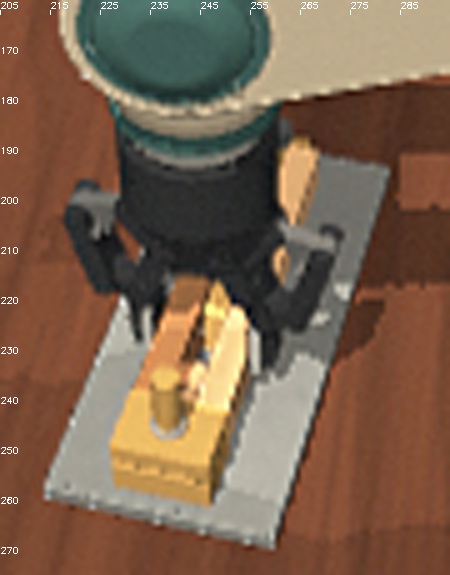

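The fingers hold both jaws, the pin at (238,240) is untouched, and the strip is in place.

```bash
python3 -c "
from rig import ctrl
print(ctrl.job_done())"
```

```text
the job is handed in; nothing more can be done
None
```

I handed the job in at about 21 s: gauge pressed and released, jaw shut, pin home and let go, and the fingers still squeezing both jaws at about 65 N with the strip in its seat; the hand-in returned no verdict.

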